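Free the drooping bolt of the drying cage and hold its gate ajar

TASK

The sprung gate of the parts-drying cage has to be held open so that I can reach in: first lift the steel locking plate straight up off the bolt's knob and the fixed pin, lay it (do not drop it) flat in the shallow open tray and let go of it. The bolt droops behind the bent-up keeper, so raise its knob while drawing the bolt out towards the hinge until it is clear of the keeper, then swing the gate about 8 cm open at its latch edge and finish there, still gripping and holding the gate ajar. Leave everything else on the bench and in the cage as it is.

Things in the scene. Friction and masses are not known exactly. Their poses are not given: they have to be found in the camera images.
- cage: Open-topped parts-drying cage of steel bars and wire, 330 mm wide, 210 deep, 172 high, fixed to the bench. Origin on the bench in the middle of the front opening; z up, -x faces out of the gate towards the robot, +x into the cage, +y to the hinge side, -y to the keeper side. The gate's frame lies at x 0 to 14, z 33 to 170 mm; the bolt runs along y in front of it, its centre line at x = -32 mm.
- keeper (a point): Middle of the keeper's fork, top edge (cage x -32, y -133, z 140 mm). The keeper, on the cage's -y post, is a U channel along y: two cheeks 38 mm apart inside, tops at z = 180 mm, y -195 to -120 mm. Its end towards the gate is blocked below by the bent-up fork, y -138 to -128 mm, with a 16 mm slot for the bolt's rod. A 12 mm upright pin is fixed in the channel at y = -182 mm, top at z = 200 mm.
- lock_plate: Flat steel locking plate, 54 mm (its x) by 144 mm (its y), 8 thick, 210 to 340 g. Its two windows (34 x 55 mm) sit over the bolt's knob and the fixed pin. In its middle stands a grip tab 10 mm thick along x, 30 long along y, top 53 mm above the underside. Origin: centre of the underside, z up. At first it lies level on the keeper's cheeks (z 180), axes as the cage's. Lift it 50 mm to clear the knob.
- tray: Shallow dark steel tray, 160 mm (its x) by 210 mm (its y), walls 25 mm high and 4 mm thick, floor about 4 mm thick, fixed to the bench. Origin at the centre of its underside. It stands left or right in front of the cage; a red toolbox, 200 x 140 x 95 mm, stands on the other side.
- knob_top (a point): Centre of the top of the bolt's upright round knob: shank 16 mm thick, with a 22 mm cap, 8 mm high, on top; about 62 mm of shank stand free under the cap. At the start it is upright, top at z = 218 mm, and goes 38 mm above the underside of the locking plate. It moves with the bolt; one can grip it from above.
- bolt_head (a point): Centre of the fat round head (26 mm diameter, 12 mm long) on the bolt's nose, caught behind the keeper's fork.
- gate_hinge (a point): Point on the gate's vertical hinge line, at cage x = 0, y = 125 mm, z = 100 mm. Fixed to the cage.
- gate_edge (a point): Top corner of the gate's latch edge, 238 mm from the hinge line. It moves with the gate.
- barrel (a joint): Lift of the drooping bolt, rad: its barrel hangs on one rivet, 95 mm from the hinge line, z = 150 mm, and turns there in the plane of the gate. 0 = sagging (nose 0.08 below level), up to 0.22 as the nose is raised; falls back when let go. The knob is 125 mm from the rivet when home. The head clears the fork above about 0.10, i.e. 13 mm of knob lift; 16 to 20 mm is good (weight about 3 N).
- bolt (a joint): Draw of the bolt, m: 0 = home in the keeper, up to 0.055 as it is pulled towards the hinge (cage +y). Starts at 0 to 0.004. About 2 N of friction; stays where left. Without lift it stops against the fork at 0.006; its head is past the fork at 0.03 and clear of the cheeks, so that the gate can swing, at 0.038.
- gate (a joint): Opening of the gate, rad: 0 = shut, grows to 1.2 as it swings out of the cage, towards cage -x, about the hinge line (clockwise seen from above). A spring shuts it, 0.25 N m at 0 plus 1 N m per rad, about 3 N at the knob when ajar. 8 cm at the latch edge is 0.34 rad.
- wrench: Bystander, to be left alone: open-ended steel wrench, 140 mm long, lying on the bench.
- bearing: Bystander, to be left alone: plain steel ring, 52 mm across, 15 mm high, lying on the bench.
- spray_can: Bystander, to be left alone: closed spray can, 60 mm across, 170 mm tall, standing.
- jug: Bystander, to be left alone: clear plastic jug with side handle, 90 mm across, 120 mm tall, standing.
- brush: Bystander, to be left alone: hand brush 170 mm long, lying.
- gear_a: Bystander, to be left alone: dark steel ring, 70 mm across, 22 mm high, lying inside the cage.
- gear_b: Bystander, to be left alone: steel ring, 56 mm across, 30 mm high, lying inside the cage.
Not all that is in view belongs to the job. What is shaped like the lock_plate but orange or red is not meant.

How it is judged:
By the outcome, as a careful person would: the job done as asked, in the order asked, and still so for the second after the job is handed in, while the arm keeps its last pose, push and grip.
It also fails if it takes over 54 s, if anything falls off the work surface, if the arm or the gripper's body presses on something with over 40 N, if the wrist force passes 120 N, or if a joint passes its speed limit or range.

ROBOT

A 6-joint arm with a two-finger parallel gripper is mounted at the origin on the work surface. World frame = base frame: x ahead of the robot, y to its left, z up, the work surface at z = 0. Lengths are in m, angles in rad, forces in N, time in s.
With the tool pointing down it reaches from about 0.35 to 0.975 m from the base axis. Payload 4.9 kg.
Tool frame: the origin (TCP) lies at the very end of the fingers, on their centre line; the grasp point (between the pads) lies 19 mm behind it; z points along the fingers, y is the line along which they close (so a half turn about z gives the same grasp; the last joint's range is limited). The gripper opens to 85 mm and grips with 20 to 120 N. Pads are 22 mm wide; open, the fingers measure 114 mm over their backs; the gripper's body (76 mm by 85 mm) begins 54 mm behind the grasp point. The pads swing forward as they close: fully open they stand 13 mm farther back than shut.
Start: joints at [1.038, 0.053, 1.613, -0, 1.476, -0.119], TCP at [0.251, 0.572, 0.231] pointing down, gripper open.
Joint ranges: [-3.01, 3.01], [-1.01, 2.22], [0.06, 2.58], [-1.02, 4.17], [0.09, 2.62], [-3.14, 3.14]. Speed limits (rad/s): [2.57, 2.57, 3.14, 3.14, 3.14, 3.14].

INTERFACE

Orientations are given as a rotation vector (axis times angle).
In Python, from station import ctrl gives the robot as it stands. The module is installed in compiled form; this text tells all that it offers.
- The arm moves only by the tool jog_arm, never from a script. Its argument "steps" is a list of rows, each an object with "delta_rot": the turn, a rotation vector about the tool's x, y, z in degrees, a list of three; "linear": the shift along the tool's x, y, z in m, a list of three; "grip": the finger opening in m, from 0 to 0.0854. In form: [{"delta_rot": [rx, ry, rz], "linear": [x, y, z], "grip": grip}, ...]. A call has 1 to 10 rows; each row shifts and turns the commanded pose from where the row before left it, along the tool's axes as they then stand; what a row does not reach is not made up. A row lasts 1/10 s, in which the tool goes at most 50 mm and 8.59 degrees, less where a joint would pass 70% of its speed; a pose out of reach is approached as far as the arm can. A call with a gripper value outside its range is refused whole. The fingers move at their own pace and stop on an object; "newtons" is the grip in N (left out, the last holds). Time passes only in rows, so rows that do not move let the fingers close. It gives the time, the measured TCP pose, the force, the opening and the grip force at its end, in the units of the state.
- ctrl.get_obs(): the state, without advancing time (a new reading comes with each control period).
- ctrl.get_image(name): name is "side" or "top"; returns (picture, depth): 400x640x3 uint8, red, green, blue; 400x640 float32, m along the optical axis (not along the pixel's ray), 0 where there is no reading.
- ctrl.camera_info(name): a dict with "camera_matrix" (3x3 intrinsics, pixels), "R" (3x3) and "t" (3): a world point X has camera coordinates R X + t. Camera axes: x right, y down, z forward; pixel columns grow to the right and rows downward; lengths in m; the calibration is good to about 2 mm. A picture is of the moment at which its call begins. camera_info takes no time and is no camera call.
- ctrl.finish_job(): hands the job in; it is judged then, once.
The state is a dict: "t": time; "q": joint angles; "dq": joint speeds; "effort": joint torques, N m; "tool_pos": TCP position; "tool_rot": TCP orientation; "contact_force": force on the tool from outside, world axes, zero at the start; "wrist_torque": the same for the moment, N m; "opening": finger opening in m; "grip_force": force on a finger pad.
Only numpy, scipy, OpenCV 4.12 (cv2) and the standard library are available. Lean on these libraries where they do the work, as an engineer would, in place of code of your own. Each camera call takes 0.05 s, during which the arm holds its last target. There are 200 camera calls.

## Working session

There is one attempt and no reset: what is moved stays moved. The work goes in short steps, Python scripts to look and compute and a tool call to move; the robot and the scene stay as the last step left them, time stands still between calls to the robot, and variables do not carry over. Pictures are saved under pics/ and viewed, at most 10 in all, crops included, and the job is handed in when it is done.

Besides the shell and the picture viewer there is one more tool, called after "Emit:" as name(argument=value, ...), one argument or row to a line, values as JSON. jog_arm: Moves the arm, as the interface text tells. Its arguments: {"type":"object","properties":{"steps":{"type":"array"},"newtons":{"type":"number"}},"required":["steps"]}

```bash
mkdir -p pics; cat > h.py <<'E'
import numpy as np, cv2
from station import ctrl
def grab(n):
    p,d=ctrl.get_image(n); return p,d
def pts(n,d):
    c=ctrl.camera_info(n);K=np.array(c["camera_matrix"]);R=np.array(c["R"]);t=np.array(c["t"])
    v,u=np.mgrid[0:d.shape[0],0:d.shape[1]]
    X=np.stack([(u-K[0,2])/K[0,0]*d,(v-K[1,2])/K[1,1]*d,d],-1)
    return (X-t)@R
def save(n,p): cv2.imwrite("pics/"+n,p[...,::-1])
E
python3 - <<'E'
from h import *
for n in("top","side"):
    p,d=grab(n); np.savez("%s0.npz"%n,p=p,d=d); save(n+"0.png",p)
    c=ctrl.camera_info(n); print(n,np.round(c["camera_matrix"],1).tolist(),np.round(-np.array(c["R"]).T@c["t"],3),np.round(c["R"],2).tolist())
print(ctrl.get_obs())
E
```

```text
top [[392.7, 0.0, 324.1], [0.0, 392.7, 204.5], [0.0, 0.0, 1.0]] [0.281 0.018 1.337] [[-0.02, -1.0, -0.0], [-0.99, 0.02, -0.15], [0.15, 0.0, -0.99]]
side [[385.0, 0.0, 320.5], [0.0, 385.0, 201.1], [0.0, 0.0, 1.0]] [ 0.201 -0.931  0.705] [[0.97, -0.26, 0.02], [-0.11, -0.48, -0.87], [0.23, 0.84, -0.49]]
{'t': 0.1, 'q': array([ 1.03802291e+00,  5.33052000e-02,  1.61414611e+00,  5.24388550e-06,
        1.47601178e+00, -1.18991454e-01]), 'dq': array([-0.00086857, -0.00269025, -0.00078309, -0.00060226,  0.00121152,
        0.00054259]), 'effort': array([ 3.16586884e-04, -3.94905496e+01, -3.71361852e+01, -8.14753389e-05,
        3.93859606e-03,  9.31481239e-07]), 'tool_pos': array([0.25100273, 0.57176951, 0.23018338]), 'tool_rot': array([-6.45216746e-01, -3.07400372e+00,  2.78027976e-03]), 'contact_force': array([-0.05361125,  0.52782199, -0.23408533]), 'wrist_torque': array([-0.00316112,  0.00328858, -0.01664273]), 'grip_force': 0.0, 'opening': 0.08539801367238667}
```

View pics/top0.png

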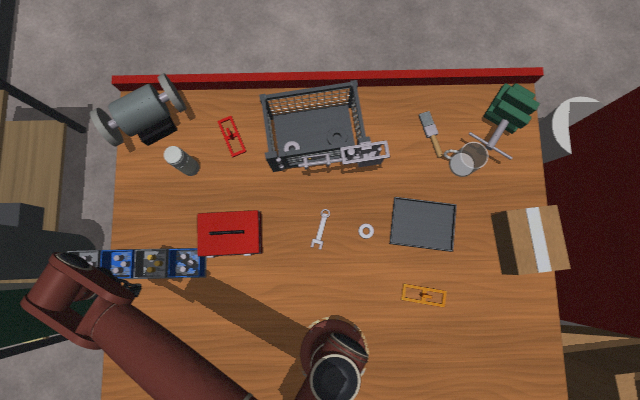

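View pics/side0.png

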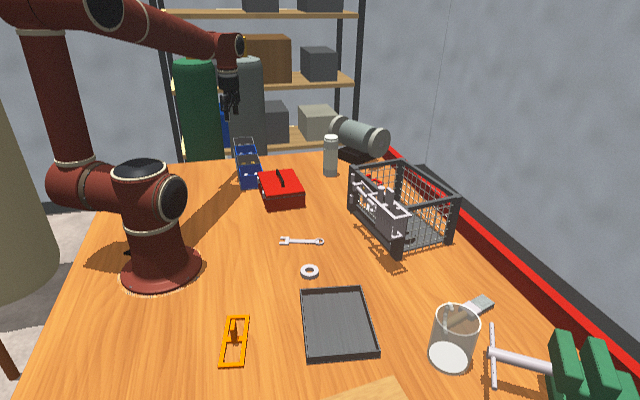

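The top view shows the cage at (315,130), the grey plate on the keeper at (365,152) and the tray at (422,224). Plate-shaped candidates are the grey one at (365,152), a red one at (231,136) and an orange one at (424,295). Only the grey one lies on the keeper, so I'll confirm that in a crop.

```bash
python3 - <<'E'
from h import *
a=np.load("top0.npz");b=np.load("side0.npz")
c1=cv2.resize(a["p"][70:180,255:400],None,fx=4,fy=4,interpolation=cv2.INTER_CUBIC)
c2=cv2.resize(b["p"][150:270,340:470],None,fx=4,fy=4,interpolation=cv2.INTER_CUBIC)
h=max(c1.shape[0],c2.shape[0]);im=np.zeros((h,c1.shape[1]+c2.shape[1],3),np.uint8)
im[:c1.shape[0],:c1.shape[1]]=c1;im[:c2.shape[0],c1.shape[1]:]=c2
im=cv2.resize(im,(800,int(h*800/im.shape[1])));save("crop0.png",im)
P=pts("top",a["d"])
# plate
def reg(r0,r1,c0,c1,z0,z1):
    Q=P[r0:r1,c0:c1].reshape(-1,3);return Q[(Q[:,2]>z0)&(Q[:,2]<z1)]
for nm,z0,z1 in(("plate",.183,.195),("tab",.225,.24),("knob",.21,.225)):
    Q=reg(138,170,330,395,z0,z1)
    print(nm,len(Q),Q.mean(0).round(4), cv2.minAreaRect(Q[:,:2].astype(np.float32)))
Q=reg(75,172,255,395,.16,.178);print("cage rim",len(Q),cv2.minAreaRect(Q[:,:2].astype(np.float32)))
Q=reg(190,260,380,465,.012,.035);print("tray",len(Q),cv2.minAreaRect(Q[:,:2].astype(np.float32)))
Q=reg(205,240,400,445,-.01,.02);print("floor",Q.mean(0))
# top-view height map around the plate
print((P[138:168:2,332:394:3,2]*1000).astype(int))
E
```

```text
plate 390 [ 0.6169 -0.1092  0.1864] ((0.6181623339653015, -0.10757624357938766), (0.05493079498410225, 0.1437978595495224), 8.287419319152832)
tab 37 [ 0.6176 -0.1079  0.2305] ((0.6186298727989197, -0.10734260082244873), (0.01136809028685093, 0.027259517461061478), 9.278133392333984)
knob 57 [ 0.6127 -0.0741  0.2164] ((0.610616147518158, -0.08770672231912613), (0.06686519831418991, 0.02205348201096058), 85.51051330566406)
cage rim 1583 ((0.7090931534767151, 0.02538686990737915), (0.26717740297317505, 0.36426061391830444), 7.716920852661133)
tray 363 ((0.41469037532806396, -0.31387442350387573), (0.21186071634292603, 0.16080200672149658), 81.71456146240234)
floor [ 0.42135508 -0.31364624  0.00239054]
[[  23    1    6   25   26    5    1    3    4  166  174  174  169   -3
    -4    0   -1    2   -1    0   -5]
 [  27   31   25   24   32    2    3    3   -5  170  169  169  171   -3
    -5   -8    3   -3  185    0   -6]
 [  25   25   23   26  164  169  170  168   -2  171  176  177  175  174
   184  190  184  190  186    0    0]
 [ 165  169  168  171  170  172  168  164   -2  162  188  182
[... 559 characters left out ...]
2
   114  156    0    0  181  184   -4]
 [  51   49   47   48  182   49  189  141  140  142  142  186  184  114
   184  182  181  188  188  186   -1]
 [  53   48  145  147  186  144  175  140  143  140  184  186  187  185
   184  187  183  183   -1   -3    1]
 [ 151  150  146  145  185  140  187  188  189  188  187  187  186  183
   168  163  152  152   -5   -4    0]
 [1336  140   -6   -5  185  187  184  184  184  178  170  162  157  149
   143  141  129   -3   -1    0    0]
 [  -3   -1   -4   -1  187    2   -1   -5   -2  140  139  134  131  121
   119  112    1   -1   -1   -3   -8]
 [   0   -4    2    0   -3   -1   -2   -7   -3  121  115   -5    0   -6
    -4   -1   -2    2   -1   -2   -7]]
```

View pics/crop0.png

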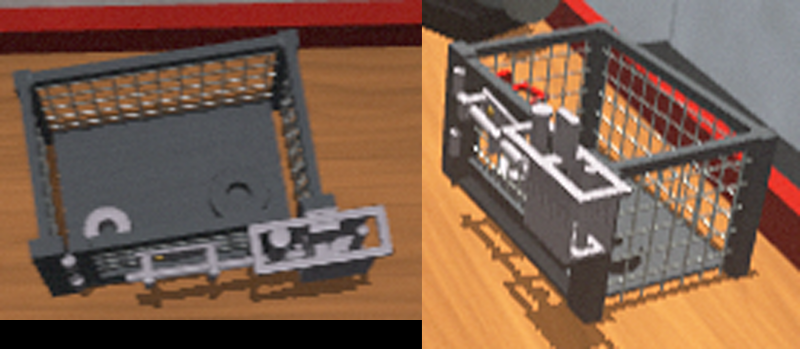

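The crop confirms it: the grey plate lies on the keeper with the knob and pin through its windows and its tab in the middle. That puts the plate centre at (0.618, -0.108) with yaw about 8°, and the tray at (0.415, -0.314) with yaw about -8°.

```bash
cat >> h.py <<'E'
from scipy.spatial.transform import Rotation as Ro
AL=np.radians(8.0)
def Rt(yaw,tilt=0.):  # tool down, tool y along the heading yaw (deg); tilt about that y (rad)
    y=np.array([np.cos(np.radians(yaw)),np.sin(np.radians(yaw)),0]);z=np.array([0,0,-1.])
    return Ro.from_matrix(np.stack([np.cross(y,z),y,z],1))*Ro.from_rotvec([0,tilt,0])
def rel(pos,R):
    o=ctrl.get_obs();C=Ro.from_rotvec(o["tool_rot"])
    D=C.inv()*R
    print("t",o["t"],"pos",o["tool_pos"].round(4),"turn(deg)",np.degrees(D.as_rotvec()).round(2),"shift in final axes",R.inv().apply(np.array(pos)-o["tool_pos"]).round(4),"in now axes",C.inv().apply(np.array(pos)-o["tool_pos"]).round(4),"F",o["contact_force"].round(1),"q6",o["q"][5].round(2),"open",round(o["opening"],4))
E
python3 - <<'E'
from h import *
C=Ro.from_rotvec(ctrl.get_obs()["tool_rot"]).as_matrix();print(C.round(3))
rel([.618,-.1075,.30],Rt(8));rel([.618,-.1075,.30],Rt(188))
E
```

```text
[[-0.916  0.402 -0.001]
 [ 0.402  0.916 -0.002]
 [ 0.    -0.002 -1.   ]]
t 0.1 pos [0.251  0.5718 0.2302] turn(deg) [-1.000e-01  4.000e-02  5.829e+01] shift in final axes [-0.7237  0.2689 -0.0698] in now axes [-0.6091 -0.4745 -0.0691] F [-0.1  0.5 -0.2] q6 -0.12 open 0.0854
t 0.1 pos [0.251  0.5718 0.2302] turn(deg) [-5.0000e-02 -1.2000e-01 -1.2171e+02] shift in final axes [ 0.7237 -0.2689 -0.0698] in now axes [-0.6091 -0.4745 -0.0691] F [-0.1  0.5 -0.2] q6 -0.12 open 0.0854
```

Emit:
jog_arm(
  steps=[
    {"delta_rot": [0, 0, 7.3], "linear": [0, 0, -0.01], "grip": 0.06},
    {"delta_rot": [0, 0, 7.3], "linear": [0, 0, -0.01], "grip": 0.06},
    {"delta_rot": [0, 0, 7.3], "linear": [0, 0, -0.01], "grip": 0.06},
    {"delta_rot": [0, 0, 7.3], "linear": [0, 0, -0.01], "grip": 0.06},
    {"delta_rot": [0, 0, 7.3], "linear": [0, 0, -0.01], "grip": 0.06},
    {"delta_rot": [0, 0, 7.3], "linear": [0, 0, -0.01], "grip": 0.06},
    {"delta_rot": [0, 0, 7.3], "linear": [0, 0, -0.01], "grip": 0.06},
    {"delta_rot": [0, 0, 7.2], "linear": [0, 0, 0], "grip": 0.06},
  ],
)

```text
t: 0.9
tool_pos: [0.2515, 0.5726, 0.3028]
tool_rot: [-2.067, -2.365, -0.003]
contact_force: [-0.5, 1.2, 0.0]
opening: 0.0598
grip_force: 0.0
```

Emit:
jog_arm(
  steps=[
    {"delta_rot": [0, 0, 0], "linear": [-0.036, 0.0134, 0], "grip": 0.06},
    {"delta_rot": [0, 0, 0], "linear": [-0.036, 0.0134, 0], "grip": 0.06},
    {"delta_rot": [0, 0, 0], "linear": [-0.036, 0.0134, 0], "grip": 0.06},
    {"delta_rot": [0, 0, 0], "linear": [-0.036, 0.0134, 0], "grip": 0.06},
    {"delta_rot": [0, 0, 0], "linear": [-0.036, 0.0134, 0], "grip": 0.06},
    {"delta_rot": [0, 0, 0], "linear": [-0.036, 0.0134, 0], "grip": 0.06},
    {"delta_rot": [0, 0, 0], "linear": [-0.036, 0.0134, 0], "grip": 0.06},
    {"delta_rot": [0, 0, 0], "linear": [-0.036, 0.0134, 0], "grip": 0.06},
    {"delta_rot": [0, 0, 0], "linear": [-0.036, 0.0134, 0], "grip": 0.06},
    {"delta_rot": [0, 0, 0], "linear": [-0.036, 0.0134, 0], "grip": 0.06},
  ],
)

```text
t: 1.9
tool_pos: [0.4343, 0.2328, 0.3008]
tool_rot: [-2.061, -2.371, 0.001]
contact_force: [0.9, 0.2, -0.1]
opening: 0.06
grip_force: 0.0
```

Emit:
jog_arm(
  steps=[
    {"delta_rot": [0, 0, 0], "linear": [-0.036, 0.0134, 0], "grip": 0.06},
    {"delta_rot": [0, 0, 0], "linear": [-0.036, 0.0134, 0], "grip": 0.06},
    {"delta_rot": [0, 0, 0], "linear": [-0.036, 0.0134, 0], "grip": 0.06},
    {"delta_rot": [0, 0, 0], "linear": [-0.036, 0.0134, 0], "grip": 0.06},
    {"delta_rot": [0, 0, 0], "linear": [-0.036, 0.0134, 0], "grip": 0.06},
    {"delta_rot": [0, 0, 0], "linear": [-0.036, 0.0134, 0], "grip": 0.06},
    {"delta_rot": [0, 0, 0], "linear": [-0.036, 0.0134, 0], "grip": 0.06},
    {"delta_rot": [0, 0, 0], "linear": [-0.036, 0.0134, 0], "grip": 0.06},
    {"delta_rot": [0, 0, 0], "linear": [0, 0, 0], "grip": 0.06},
    {"delta_rot": [0, 0, 0], "linear": [0, 0, 0], "grip": 0.06},
  ],
)

```text
t: 2.9
tool_pos: [0.58, -0.0364, 0.3004]
tool_rot: [-2.062, -2.368, 0.001]
contact_force: [0.1, 0.5, 0.0]
opening: 0.0597
grip_force: 0.0
```

```bash
python3 - <<'E'
from h import *
rel([.618,-.1075,.30],Rt(8))
b=np.load("side0.npz");P=pts("side",b["d"])
# tab and knob from the side view
Q=P[150:270,340:470].reshape(-1,3)
ey=np.array([-np.sin(AL),np.cos(AL),0]);ex=np.array([np.cos(AL),np.sin(AL),0])
for z0,z1 in((.225,.24),(.2,.222),(.183,.195)):
    S=Q[(Q[:,2]>z0)&(Q[:,2]<z1)];u=S-np.array([.618,-.1075,0])
    for nm,m in(("tab",abs(u@ey)<.025),("knob",(u@ey>.025)&(u@ey<.08)),("pin",u@ey<-.03)):
        if m.any(): print(nm,z0,m.sum(),"ex %.4f..%.4f ey %.4f..%.4f"%((u@ex)[m].min(),(u@ex)[m].max(),(u@ey)[m].min(),(u@ey)[m].max()))
b=np.load("top0.npz");Q=pts("top",b["d"])[135:172,330:395].reshape(-1,3)
for z0,z1 in((.225,.24),(.207,.224),(.195,.207)):
    S=Q[(Q[:,2]>z0)&(Q[:,2]<z1)];u=S-np.array([.618,-.1075,0])
    for nm,m in(("tab",abs(u@ey)<.025),("knob",(u@ey>.025)&(u@ey<.08)),("pin",u@ey<-.03)):
        if m.any(): print("top",nm,z0,m.sum(),"ex %.4f..%.4f ey %.4f..%.4f"%((u@ex)[m].min(),(u@ex)[m].max(),(u@ey)[m].min(),(u@ey)[m].max()))
E
```

```text
t 2.9 pos [ 0.58   -0.0364  0.3004] turn(deg) [-0.09 -0.06 -0.09] shift in final axes [-0.0757  0.0277  0.0004] in now axes [-0.0756  0.0278  0.0003] F [0.1 0.5 0. ] q6 -0.33 open 0.0597
tab 0.225 36 ex -0.0058..0.0056 ey -0.0169..0.0143
tab 0.2 64 ex -0.0059..0.0052 ey -0.0159..0.0151
knob 0.2 53 ex -0.0100..0.0119 ey 0.0343..0.0539
pin 0.2 1 ex -0.0046..-0.0046 ey -0.0437..-0.0437
tab 0.183 112 ex -0.0281..0.0279 ey -0.0241..0.0245
knob 0.183 82 ex -0.0282..0.0276 ey 0.0256..0.0738
pin 0.183 148 ex -0.0273..0.0279 ey -0.0737..-0.0303
top tab 0.225 37 ex -0.0051..0.0063 ey -0.0136..0.0136
top tab 0.207 19 ex -0.0052..0.0052 ey -0.0137..0.0146
top knob 0.207 44 ex -0.0108..0.0122 ey 0.0353..0.0539
top tab 0.195 12 ex -0.0054..-0.0009 ey -0.0136..0.0143
top knob 0.195 1 ex -0.0043..-0.0043 ey 0.0501..0.0501
top pin 0.195 14 ex -0.0064..0.0052 ey -0.0483..-0.0383
```

Emit:
jog_arm(
  steps=[
    {"delta_rot": [0, 0, -0.1], "linear": [-0.038, 0.014, 0], "grip": 0.05},
    {"delta_rot": [0, 0, 0], "linear": [-0.0377, 0.0138, 0], "grip": 0.05},
    {"delta_rot": [0, 0, 0], "linear": [0, 0, 0.03], "grip": 0.05},
    {"delta_rot": [0, 0, 0], "linear": [0, 0, 0.02], "grip": 0.05},
    {"delta_rot": [0, 0, 0], "linear": [0, 0, 0], "grip": 0.05},
    {"delta_rot": [0, 0, 0], "linear": [0, 0, 0], "grip": 0.05},
  ],
)

```text
t: 3.5
tool_pos: [0.618, -0.1058, 0.2514]
tool_rot: [-2.057, -2.374, 0.0]
contact_force: [-0.2, -0.1, 0.8]
opening: 0.05
grip_force: 0.0
```

```bash
python3 - <<'E'
from h import *
rel([.618,-.1075,.196],Rt(8))
E
```

```text
t 3.5 pos [ 0.618  -0.1058  0.2514] turn(deg) [-0.03 -0.02  0.17] shift in final axes [-0.0016 -0.0002  0.0554] in now axes [-0.0017 -0.0002  0.0554] F [-0.2 -0.1  0.8] q6 -0.43 open 0.05
```

Emit:
jog_arm(
  steps=[
    {"delta_rot": [0, 0, 0.1], "linear": [-0.001, 0, 0.02], "grip": 0.05},
    {"delta_rot": [0, 0, 0], "linear": [0, 0, 0.02], "grip": 0.05},
    {"delta_rot": [0, 0, 0], "linear": [0, 0, 0.01], "grip": 0.05},
    {"delta_rot": [0, 0, 0], "linear": [0, 0, 0.005], "grip": 0.05},
    {"delta_rot": [0, 0, 0], "linear": [0, 0, 0], "grip": 0.0},
    {"delta_rot": [0, 0, 0], "linear": [0, 0, 0], "grip": 0.0},
    {"delta_rot": [0, 0, 0], "linear": [0, 0, 0], "grip": 0.0},
    {"delta_rot": [0, 0, 0], "linear": [0, 0, 0], "grip": 0.0},
    {"delta_rot": [0, 0, 0], "linear": [0, 0, 0], "grip": 0.0},
  ],
  newtons=50,
)

```text
t: 4.4
tool_pos: [0.6193, -0.1081, 0.1979]
tool_rot: [2.06, 2.369, 0.002]
contact_force: [0.4, 0.5, 4.6]
opening: 0.0093
grip_force: 49.6
```

Emit:
jog_arm(
  steps=[
    {"delta_rot": [0, 0, 0], "linear": [0, 0, -0.005], "grip": 0.0},
    {"delta_rot": [0, 0, 0], "linear": [0, 0, -0.01], "grip": 0.0},
    {"delta_rot": [0, 0, 0], "linear": [0, 0, -0.01], "grip": 0.0},
    {"delta_rot": [0, 0, 0], "linear": [0, 0, -0.01], "grip": 0.0},
    {"delta_rot": [0, 0, 0], "linear": [0, 0, -0.01], "grip": 0.0},
    {"delta_rot": [0, 0, 0], "linear": [0, 0, -0.01], "grip": 0.0},
    {"delta_rot": [0, 0, 0], "linear": [0, 0, -0.01], "grip": 0.0},
    {"delta_rot": [0, 0, 0], "linear": [0, 0, -0.01], "grip": 0.0},
    {"delta_rot": [0, 0, 0], "linear": [0, 0, -0.01], "grip": 0.0},
    {"delta_rot": [0, 0, 0], "linear": [0, 0, 0], "grip": 0.0},
  ],
)

```text
t: 5.4
tool_pos: [0.6193, -0.1082, 0.2838]
tool_rot: [2.059, 2.368, 0.002]
contact_force: [0.1, -0.6, -1.2]
opening: 0.0095
grip_force: 48.7
```

```bash
python3 - <<'E'
from h import *
o=ctrl.get_obs();print(o["contact_force"],o["opening"],o["tool_pos"])
p,d=grab("side");c=cv2.resize(p[80:280,300:480],None,fx=2.8,fy=2.8,interpolation=cv2.INTER_CUBIC);save("lift.png",c)
rel([.41469,-.3139,.26],Rt(8));rel([.41469,-.3139,.26],Rt(-8))
P=pts("side",d)[80:280,300:480].reshape(-1,3);S=P[(P[:,2]>.23)&(P[:,2]<.30)]
u=S-o["tool_pos"];ey=np.array([-np.sin(AL),np.cos(AL),0]);ex=np.array([np.cos(AL),np.sin(AL),0])
m=(abs(u@ex)<.035)&(abs(u@ey)<.08)&(abs(u@ey)>.03);A=np.c_[(u@ex)[m],(u@ey)[m],np.ones(m.sum())]
print(m.sum(),np.linalg.lstsq(A,u[m,2],rcond=None)[0],np.percentile(u[m,2],[5,50,95]))
E
```

```text
[ 0.10181893 -0.59847608 -1.21705392] 0.00954554854342737 [ 0.61932773 -0.10823475  0.28380056]
t 5.45 pos [ 0.6189 -0.1081  0.2826] turn(deg) [ 0.1   0.05 -0.01] shift in final axes [-0.1753 -0.2309  0.0226] in now axes [-0.1754 -0.2309  0.0223] F [ 0.9 -0.1 -2.3] q6 -0.43 open 0.0094
t 5.45 pos [ 0.6189 -0.1081  0.2826] turn(deg) [ 0.11  0.03 15.99] shift in final axes [-0.2322 -0.1736  0.0226] in now axes [-0.1754 -0.2309  0.0223] F [ 0.9 -0.1 -2.3] q6 -0.43 open 0.0094
265 [ 0.0014798  -0.0022315  -0.01305633] [-0.01810251 -0.01211924 -0.0099115 ]
```

View pics/lift.png

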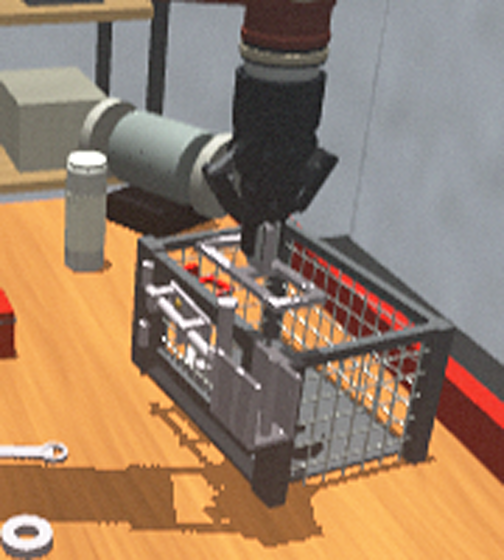

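The plate hangs level on the tab, clear of the knob and pin. Next I carry it to the tray.

Emit:
jog_arm(
  steps=[
    {"delta_rot": [0, 0, 0], "linear": [-0.01, -0.014, 0], "grip": 0.0},
    {"delta_rot": [0, 0, 0], "linear": [-0.022, -0.029, 0], "grip": 0.0},
    {"delta_rot": [0, 0, 0], "linear": [-0.024, -0.031, 0], "grip": 0.0},
    {"delta_rot": [0, 0, 0], "linear": [-0.024, -0.031, 0], "grip": 0.0},
    {"delta_rot": [0, 0, 0], "linear": [-0.024, -0.031, 0], "grip": 0.0},
    {"delta_rot": [0, 0, 0], "linear": [-0.024, -0.031, 0], "grip": 0.0},
    {"delta_rot": [0, 0, 0], "linear": [-0.022, -0.031, 0], "grip": 0.0},
    {"delta_rot": [0, 0, 0], "linear": [-0.015, -0.021, 0], "grip": 0.0},
    {"delta_rot": [0, 0, 0], "linear": [-0.01, -0.012, 0], "grip": 0.0},
    {"delta_rot": [0, 0, 0], "linear": [0, 0, 0], "grip": 0.0},
  ],
)

```text
t: 6.45
tool_pos: [0.4118, -0.3147, 0.2805]
tool_rot: [-2.065, -2.366, 0.001]
contact_force: [0.3, -0.1, -2.3]
opening: 0.0094
grip_force: 49.2
```

Emit:
jog_arm(
  steps=[
    {"delta_rot": [0, 0, 4], "linear": [0, 0, 0.02], "grip": 0.0},
    {"delta_rot": [0, 0, 4], "linear": [0, 0, 0.03], "grip": 0.0},
    {"delta_rot": [0, 0, 4], "linear": [0, 0, 0.03], "grip": 0.0},
    {"delta_rot": [0, 0, 4], "linear": [0, 0, 0.03], "grip": 0.0},
    {"delta_rot": [0, 0, 0], "linear": [0, 0, 0.03], "grip": 0.0},
    {"delta_rot": [0, 0, 0], "linear": [0, 0, 0.03], "grip": 0.0},
    {"delta_rot": [0, 0, 0], "linear": [0, 0, 0.02], "grip": 0.0},
    {"delta_rot": [0, 0, 0], "linear": [0, 0, 0.01], "grip": 0.0},
    {"delta_rot": [0, 0, 0], "linear": [0, 0, 0], "grip": 0.0},
  ],
)

```text
t: 7.35
tool_pos: [0.4131, -0.3121, 0.0794]
tool_rot: [-2.368, -2.059, 0.0]
contact_force: [-0.2, -0.1, -2.4]
opening: 0.0091
grip_force: 49.1
```

```bash
python3 - <<'E'
from h import *
rel([.41469,-.3139,.022],Rt(-8))
E
```

```text
t 7.35 pos [ 0.4131 -0.3121  0.0794] turn(deg) [-0.18 -0.14  0.01] shift in final axes [-0.0015  0.0018  0.0574] in now axes [-0.0017  0.002   0.0574] F [-0.2 -0.1 -2.4] q6 -0.65 open 0.0091
```

Lower gently, expecting contact at a TCP height of about 0.021.

Emit:
jog_arm(
  steps=[
    {"delta_rot": [0, 0, 0], "linear": [0, 0, 0.015], "grip": 0.0},
    {"delta_rot": [0, 0, 0], "linear": [0, 0, 0.015], "grip": 0.0},
    {"delta_rot": [0, 0, 0], "linear": [0, 0, 0.012], "grip": 0.0},
    {"delta_rot": [0, 0, 0], "linear": [0, 0, 0.006], "grip": 0.0},
    {"delta_rot": [0, 0, 0], "linear": [0, 0, 0.004], "grip": 0.0},
    {"delta_rot": [0, 0, 0], "linear": [0, 0, 0.003], "grip": 0.0},
    {"delta_rot": [0, 0, 0], "linear": [0, 0, 0], "grip": 0.0},
    {"delta_rot": [0, 0, 0], "linear": [0, 0, 0], "grip": 0.0},
  ],
)

```text
t: 8.15
tool_pos: [0.4143, -0.3137, 0.0267]
tool_rot: [2.371, 2.06, 0.0]
contact_force: [0.5, -0.4, -2.5]
opening: 0.0095
grip_force: 49.2
```

Emit:
jog_arm(
  steps=[
    {"delta_rot": [0, 0, 0], "linear": [0, 0, 0.002], "grip": 0.0},
    {"delta_rot": [0, 0, 0], "linear": [0, 0, 0.002], "grip": 0.0},
    {"delta_rot": [0, 0, 0], "linear": [0, 0, 0.001], "grip": 0.0},
    {"delta_rot": [0, 0, 0], "linear": [0, 0, 0], "grip": 0.0},
  ],
)

```text
t: 8.55
tool_pos: [0.4142, -0.3136, 0.0219]
tool_rot: [2.371, 2.061, -0.0]
contact_force: [-2.0, 1.8, 2.9]
opening: 0.0094
grip_force: 49.8
```

Emit:
jog_arm(
  steps=[
    {"delta_rot": [0, 0, 0], "linear": [0, 0, 0.001], "grip": 0.0},
    {"delta_rot": [0, 0, 0], "linear": [0, 0, 0], "grip": 0.0},
    {"delta_rot": [0, 0, 0], "linear": [0, 0, 0], "grip": 0.02},
    {"delta_rot": [0, 0, 0], "linear": [0, 0, 0], "grip": 0.03},
    {"delta_rot": [0, 0, 0], "linear": [0, 0, 0], "grip": 0.03},
    {"delta_rot": [0, 0, 0], "linear": [0, 0, 0], "grip": 0.03},
  ],
)

```text
t: 9.15
tool_pos: [0.414, -0.3134, 0.0201]
tool_rot: [-2.371, -2.061, 0.0]
contact_force: [0.5, -0.3, 0.4]
opening: 0.0305
grip_force: 0.0
```

Emit:
jog_arm(
  steps=[
    {"delta_rot": [0, 0, 0], "linear": [0, 0, -0.015], "grip": 0.03},
    {"delta_rot": [0, 0, -4], "linear": [0, 0, -0.035], "grip": 0.034},
    {"delta_rot": [0, 0, -4], "linear": [0, 0, -0.04], "grip": 0.034},
    {"delta_rot": [0, 0, -4], "linear": [0, 0, -0.04], "grip": 0.034},
    {"delta_rot": [0, 0, -4], "linear": [0, 0, -0.04], "grip": 0.034},
    {"delta_rot": [0, 0, 0], "linear": [0, 0, -0.04], "grip": 0.034},
    {"delta_rot": [0, 0, 0], "linear": [0, 0, -0.035], "grip": 0.034},
    {"delta_rot": [0, 0, 0], "linear": [0, 0, -0.01], "grip": 0.034},
    {"delta_rot": [0, 0, 0], "linear": [0, 0, 0], "grip": 0.034},
  ],
)

```text
t: 10.05
tool_pos: [0.4147, -0.3141, 0.2783]
tool_rot: [2.058, 2.367, -0.001]
contact_force: [-0.2, -0.1, -0.0]
opening: 0.0341
grip_force: 0.0
```

```bash
python3 - <<'E'
from h import *
p,d=grab("top");P=pts("top",d)
Q=P[190:260,380:465].reshape(-1,3);S=Q[(Q[:,2]>.04)&(Q[:,2]<.07)];print("tab",len(S),S.mean(0) if len(S) else 0)
q,e=grab("side");
c=np.hstack([cv2.resize(p[130:270,340:480],(392,392)),cv2.resize(q[240:380,280:420],(392,392))]);save("tray.png",c)
Pt=P[135:172,330:395].reshape(-1,3);b=Pt-np.array([.618,-.1075,0]);ey=np.array([-np.sin(AL),np.cos(AL),0]);ex=np.array([np.cos(AL),np.sin(AL),0])
for nm,X in(("top",Pt),("side",pts("side",e)[150:270,340:470].reshape(-1,3))):
    b=X-np.array([.618,-.1075,0]);m=(X[:,2]>.205)&(X[:,2]<.225)&(abs(b@ex)<.03)&(b@ey>.02)&(b@ey<.08)
    print(nm,m.sum(),"ex",np.percentile((b@ex)[m],[0,50,100]).round(4),"ey",np.percentile((b@ey)[m],[0,50,100]).round(4),"ztop",np.percentile(X[m,2],95))
K=np.array([.618,-.1075,0])+.0007*ex+.0447*ey;print("knob",K)
rel([K[0],K[1],.28],Rt(8))
E
```

```text
tab 6 [ 0.41714047 -0.30036703  0.05173696]
top 44 ex [-0.0093 -0.0003  0.0103] ey [0.0347 0.0449 0.0539] ztop 0.21986653454418675
side 42 ex [-0.0102 -0.0012  0.0108] ey [0.0326 0.0412 0.0547] ztop 0.21817697679544035
knob [ 0.61247215 -0.0631376   0.        ]
t 10.15 pos [ 0.4136 -0.3129  0.2739] turn(deg) [-0.07 -0.09 -0.01] shift in final axes [ 0.2197  0.2317 -0.0061] in now axes [ 0.2197  0.2317 -0.006 ] F [-0.8  0.2 -0.1] q6 -0.93 open 0.0342
```

View pics/tray.png

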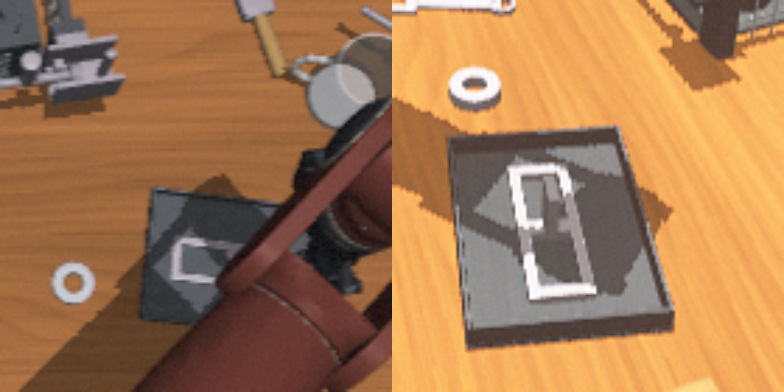

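The plate lies flat in the middle of the tray: right half of the picture, about (555,230). Next is the knob.

Emit:
jog_arm(
  steps=[
    {"delta_rot": [0, 0, 0], "linear": [0.028, 0.029, 0], "grip": 0.036},
    {"delta_rot": [0, 0, 0], "linear": [0.028, 0.029, 0], "grip": 0.036},
    {"delta_rot": [0, 0, 0], "linear": [0.028, 0.029, 0], "grip": 0.036},
    {"delta_rot": [0, 0, 0], "linear": [0.028, 0.029, 0], "grip": 0.036},
    {"delta_rot": [0, 0, 0], "linear": [0.028, 0.029, 0], "grip": 0.036},
    {"delta_rot": [0, 0, 0], "linear": [0.028, 0.029, 0], "grip": 0.036},
    {"delta_rot": [0, 0, 0], "linear": [0.028, 0.029, 0], "grip": 0.036},
    {"delta_rot": [0, 0, 0], "linear": [0.023, 0.028, 0], "grip": 0.036},
    {"delta_rot": [0, 0, 0], "linear": [0, 0, 0], "grip": 0.036},
    {"delta_rot": [0, 0, 0], "linear": [0, 0, 0], "grip": 0.036},
  ],
)

```text
t: 11.15
tool_pos: [0.6115, -0.0636, 0.2721]
tool_rot: [-2.057, -2.369, 0.004]
contact_force: [-0.1, -0.4, 0.2]
opening: 0.036
grip_force: 0.0
```

```bash
python3 - <<'E'
from h import *
rel([.6119,-.0637,.240],Rt(8))
E
```

```text
t 11.15 pos [ 0.6115 -0.0636  0.2721] turn(deg) [-0.29 -0.08  0.07] shift in final axes [-0.0001  0.0004  0.0321] in now axes [-0.0002  0.0005  0.0321] F [-0.1 -0.4  0.2] q6 -0.37 open 0.036
```

Emit:
jog_arm(
  steps=[
    {"delta_rot": [-0.2, 0, 0], "linear": [0, 0, 0.025], "grip": 0.036},
    {"delta_rot": [0, 0, 0], "linear": [0, 0, 0.02], "grip": 0.036},
    {"delta_rot": [0, 0, 0], "linear": [0, 0, 0.015], "grip": 0.036},
    {"delta_rot": [0, 0, 0], "linear": [0, 0, 0.015], "grip": 0.036},
    {"delta_rot": [0, 0, 0], "linear": [0, 0, 0.015], "grip": 0.036},
    {"delta_rot": [0, 0, 0], "linear": [0, 0, 0.006], "grip": 0.036},
    {"delta_rot": [0, 0, 0], "linear": [0, 0, 0], "grip": 0.036},
    {"delta_rot": [0, 0, 0], "linear": [0, 0, 0], "grip": 0.036},
  ],
)

```text
t: 11.95
tool_pos: [0.613, -0.0645, 0.18]
tool_rot: [2.059, 2.368, 0.005]
contact_force: [-0.4, -0.2, -0.3]
opening: 0.036
grip_force: 0.0
```

Emit:
jog_arm(
  steps=[
    {"delta_rot": [0, 0, 0], "linear": [0, 0, 0], "grip": 0.01},
    {"delta_rot": [0, 0, 0], "linear": [0, 0, 0], "grip": 0.01},
    {"delta_rot": [0, 0, 0], "linear": [0, 0, 0], "grip": 0.01},
    {"delta_rot": [0, 0, 0], "linear": [0, 0, 0], "grip": 0.01},
    {"delta_rot": [0, 0, 0], "linear": [0, 0, 0], "grip": 0.01},
  ],
  newtons=50,
)

```text
t: 12.45
tool_pos: [0.6133, -0.0647, 0.1803]
tool_rot: [2.059, 2.368, 0.005]
contact_force: [1.3, -0.4, 3.3]
opening: 0.0197
grip_force: 48.8
```

An opening of 19.7 mm lies between the shank (16) and the cap (22), so the pads may be catching the cap. I'll reopen, go a little deeper and close again.

Emit:
jog_arm(
  steps=[
    {"delta_rot": [0, 0, 0], "linear": [0, 0, 0], "grip": 0.034},
    {"delta_rot": [0, 0, 0], "linear": [0, 0, 0], "grip": 0.034},
    {"delta_rot": [0, 0, 0], "linear": [0, 0, 0.004], "grip": 0.034},
    {"delta_rot": [0, 0, 0], "linear": [0, 0, 0.005], "grip": 0.034},
    {"delta_rot": [0, 0, 0], "linear": [0, 0, 0], "grip": 0.034},
    {"delta_rot": [0, 0, 0], "linear": [0, 0, 0], "grip": 0.01},
    {"delta_rot": [0, 0, 0], "linear": [0, 0, 0], "grip": 0.01},
    {"delta_rot": [0, 0, 0], "linear": [0, 0, 0], "grip": 0.01},
    {"delta_rot": [0, 0, 0], "linear": [0, 0, 0], "grip": 0.01},
    {"delta_rot": [0, 0, 0], "linear": [0, 0, 0], "grip": 0.01},
  ],
  newtons=50,
)

```text
t: 13.45
tool_pos: [0.6126, -0.0642, 0.1701]
tool_rot: [2.06, 2.369, 0.005]
contact_force: [1.3, 2.3, -2.6]
opening: 0.017
grip_force: 48.6
```

```bash
python3 - <<'E'
from h import *
rel([.6119,-.0637,.17],Rt(8))
q,e=grab("side");save("knob.png",cv2.resize(q[140:240,340:440],(600,600),interpolation=cv2.INTER_CUBIC))
E
```

```text
t 13.45 pos [ 0.6126 -0.0642  0.1701] turn(deg) [ 0.2  -0.03 -0.01] shift in final axes [ 0.0006 -0.0006  0.0001] in now axes [ 0.0006 -0.0006  0.0001] F [ 1.3  2.3 -2.6] q6 -0.37 open 0.017
```

View pics/knob.png

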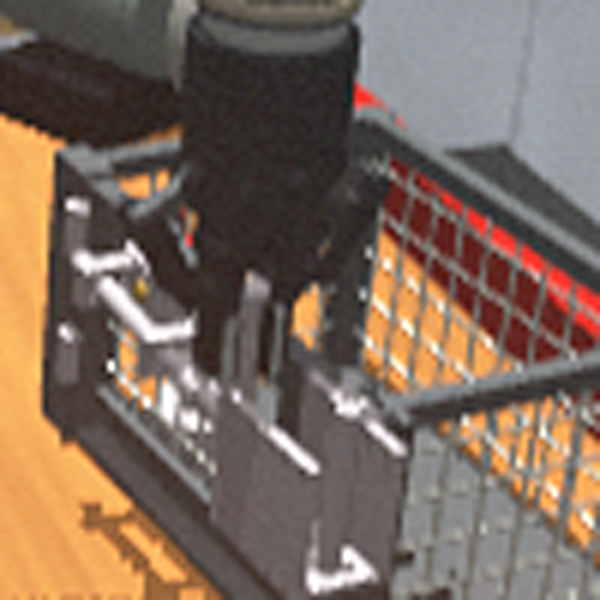

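The pads are now on the shank under the cap (opening 17.0 mm), between the cage bars and clear of the cheeks. Next I work out the tool deltas for lift, draw and swing from the bolt's kinematics.

```bash
cat > kin.py <<'E'
from h import *
# TCP pose in the cage frame for lift th, draw s, gate ph (tool rigid on the knob)
T0=np.array([-.032,-.095+.002,.170]); RIV=np.array([-.032,.03,.150]); HIN=np.array([0,.125,0])
def pose(th,s,ph):
    u=np.array([0,np.cos(.08),np.sin(.08)])
    A=Ro.from_rotvec([-th,0,0]);B=Ro.from_rotvec([0,0,-ph])
    return HIN+B.apply(RIV+A.apply(T0-RIV+s*u)-HIN), B*A*Rt(0)
def deltas(w,n):
    P=[pose(*a) for a in np.linspace(w[0],w[1],n+1)]
    for (p,r),(q,k) in zip(P,P[1:]):
        print("lin",r.inv().apply(q-p).round(4),"rot",np.degrees((r.inv()*k).as_rotvec()).round(2))
E
python3 - <<'E'
from kin import *
deltas([(0,0,0),(.15,0,0)],6);print();deltas([(.15,0,0),(.15,.045,0)],2);print();deltas([(.15,.045,0),(.15,.045,.36)],9)
E
```

```text
lin [ 0.0005  0.     -0.0031] rot [ 0.   -1.43  0.  ]
lin [ 0.0005  0.     -0.0031] rot [ 0.   -1.43  0.  ]
lin [ 0.0005  0.     -0.0031] rot [ 0.   -1.43  0.  ]
lin [ 0.0005  0.     -0.0031] rot [ 0.   -1.43  0.  ]
lin [ 0.0005  0.     -0.0031] rot [ 0.   -1.43  0.  ]
lin [ 0.0005  0.     -0.0031] rot [ 0.   -1.43  0.  ]

lin [ 0.0224  0.     -0.0018] rot [0. 0. 0.]
lin [ 0.0224  0.     -0.0018] rot [0. 0. 0.]

lin [ 0.0014 -0.0067 -0.0002] rot [0.34 0.   2.27]
lin [ 0.0014 -0.0067 -0.0002] rot [0.34 0.   2.27]
lin [ 0.0014 -0.0067 -0.0002] rot [0.34 0.   2.27]
lin [ 0.0014 -0.0067 -0.0002] rot [0.34 0.   2.27]
lin [ 0.0014 -0.0067 -0.0002] rot [ 0.34 -0.    2.27]
lin [ 0.0014 -0.0067 -0.0002] rot [0.34 0.   2.27]
lin [ 0.0014 -0.0067 -0.0002] rot [0.34 0.   2.27]
lin [ 0.0014 -0.0067 -0.0002] rot [ 0.34 -0.    2.27]
lin [ 0.0014 -0.0067 -0.0002] rot [0.34 0.   2.27]
```

Emit:
jog_arm(
  steps=[
    {"delta_rot": [0, -1.43, 0], "linear": [0.0005, 0, -0.0031], "grip": 0.01},
    {"delta_rot": [0, -1.43, 0], "linear": [0.0005, 0, -0.0031], "grip": 0.01},
    {"delta_rot": [0, -1.43, 0], "linear": [0.0005, 0, -0.0031], "grip": 0.01},
    {"delta_rot": [0, -1.43, 0], "linear": [0.0005, 0, -0.0031], "grip": 0.01},
    {"delta_rot": [0, -1.43, 0], "linear": [0.0005, 0, -0.0031], "grip": 0.01},
    {"delta_rot": [0, -1.43, 0], "linear": [0.0005, 0, -0.0031], "grip": 0.01},
    {"delta_rot": [0, 0, 0], "linear": [0, 0, 0], "grip": 0.01},
    {"delta_rot": [0, 0, 0], "linear": [0, 0, 0], "grip": 0.01},
  ],
)

```text
t: 14.3
tool_pos: [0.6121, -0.0599, 0.1887]
tool_rot: [1.983, 2.281, -0.144]
contact_force: [0.8, 2.0, -4.0]
opening: 0.0164
grip_force: 48.7
```

Lifted 18.6 mm, with about 4 N of load. Next I draw the bolt.

Emit:
jog_arm(
  steps=[
    {"delta_rot": [0, 0, 0], "linear": [0.005, 0, -0.0004], "grip": 0.01},
    {"delta_rot": [0, 0, 0], "linear": [0.005, 0, -0.0004], "grip": 0.01},
    {"delta_rot": [0, 0, 0], "linear": [0.005, 0, -0.0004], "grip": 0.01},
    {"delta_rot": [0, 0, 0], "linear": [0, 0, 0], "grip": 0.01},
  ],
)

```text
t: 14.7
tool_pos: [0.6101, -0.0449, 0.1878]
tool_rot: [1.983, 2.281, -0.144]
contact_force: [1.3, -0.6, -2.2]
opening: 0.0167
grip_force: 48.7
```

Moves freely, past where the fork would block. Drawing on.

Emit:
jog_arm(
  steps=[
    {"delta_rot": [0, 0, 0], "linear": [0.005, 0, -0.0004], "grip": 0.01},
    {"delta_rot": [0, 0, 0], "linear": [0.005, 0, -0.0004], "grip": 0.01},
    {"delta_rot": [0, 0, 0], "linear": [0.005, 0, -0.0004], "grip": 0.01},
    {"delta_rot": [0, 0, 0], "linear": [0.005, 0, -0.0004], "grip": 0.01},
    {"delta_rot": [0, 0, 0], "linear": [0.005, 0, -0.0004], "grip": 0.01},
    {"delta_rot": [0, 0, 0], "linear": [0.005, 0, -0.0004], "grip": 0.01},
    {"delta_rot": [0, 0, 0], "linear": [0, 0, 0], "grip": 0.01},
    {"delta_rot": [0, 0, 0], "linear": [0, 0, 0], "grip": 0.01},
  ],
)

```text
t: 15.5
tool_pos: [0.6056, -0.015, 0.1851]
tool_rot: [1.984, 2.282, -0.144]
contact_force: [1.8, 0.7, -2.3]
opening: 0.0167
grip_force: 48.7
```

About 45 mm drawn. Now the swing, first 5 rows.

Emit:
jog_arm(
  steps=[
    {"delta_rot": [0.34, 0, 2.27], "linear": [0.0014, -0.0067, -0.0002], "grip": 0.01},
    {"delta_rot": [0.34, 0, 2.27], "linear": [0.0014, -0.0067, -0.0002], "grip": 0.01},
    {"delta_rot": [0.34, 0, 2.27], "linear": [0.0014, -0.0067, -0.0002], "grip": 0.01},
    {"delta_rot": [0.34, 0, 2.27], "linear": [0.0014, -0.0067, -0.0002], "grip": 0.01},
    {"delta_rot": [0, 0, 0], "linear": [0, 0, 0], "grip": 0.01},
    {"delta_rot": [0, 0, 0], "linear": [0, 0, 0], "grip": 0.01},
  ],
)

```text
t: 16.1
tool_pos: [0.5785, -0.0119, 0.1848]
tool_rot: [2.165, 2.122, -0.158]
contact_force: [1.6, 1.1, -3.7]
opening: 0.0162
grip_force: 48.9
```

Emit:
jog_arm(
  steps=[
    {"delta_rot": [0.34, 0, 2.27], "linear": [0.0014, -0.0067, -0.0002], "grip": 0.01},
    {"delta_rot": [0.34, 0, 2.27], "linear": [0.0014, -0.0067, -0.0002], "grip": 0.01},
    {"delta_rot": [0.34, 0, 2.27], "linear": [0.0014, -0.0067, -0.0002], "grip": 0.01},
    {"delta_rot": [0.34, 0, 2.27], "linear": [0.0014, -0.0067, -0.0002], "grip": 0.01},
    {"delta_rot": [0.17, 0, 1.1], "linear": [0.0007, -0.0033, 0], "grip": 0.01},
    {"delta_rot": [0, 0, 0], "linear": [0, 0, 0], "grip": 0.01},
    {"delta_rot": [0, 0, 0], "linear": [0, 0, 0], "grip": 0.01},
    {"delta_rot": [0, 0, 0], "linear": [0, 0, 0], "grip": 0.01},
  ],
)

```text
t: 16.9
tool_pos: [0.5495, -0.003, 0.1849]
tool_rot: [2.354, 1.924, -0.171]
contact_force: [3.6, 0.7, -4.6]
opening: 0.0167
grip_force: 48.9
```

```bash
python3 - <<'E'
from h import *
p,d=grab("top");q,e=grab("side")
c=np.hstack([cv2.resize(p[75:195,255:395],(400,343)),cv2.resize(q[150:270,330:470],(400,343))]);save("ajar.png",c)
ex=np.array([np.cos(AL),np.sin(AL),0]);ey=np.array([-np.sin(AL),np.cos(AL),0])
O=np.array([.618,-.1075,0])+.032*ex+.1385*ey
for nm,D in(("top",d),("side",e)):
    X=pts(nm,D).reshape(-1,3);b=X-O;x,y,z=b@ex,b@ey,X[:,2]
    m=(x<-.02)&(x>-.13)&(y>-.118)&(y<-.06)&(z>.155)&(z<.176)
    print(nm,m.sum()); 
    if m.sum(): i=np.argsort(y[m])[:8];print(np.c_[x[m],y[m],z[m]][i].round(3))
o=ctrl.get_obs();print(o["t"],o["contact_force"],o["tool_pos"])
E
```

```text
top 132
[[-0.067 -0.103  0.171]
 [-0.069 -0.103  0.17 ]
 [-0.065 -0.101  0.165]
 [-0.068 -0.1    0.168]
 [-0.072 -0.099  0.169]
 [-0.074 -0.099  0.167]
 [-0.077 -0.099  0.163]
 [-0.062 -0.098  0.167]]
side 124
[[-0.067 -0.104  0.164]
 [-0.066 -0.104  0.16 ]
 [-0.067 -0.104  0.17 ]
 [-0.069 -0.104  0.164]
 [-0.072 -0.103  0.158]
 [-0.072 -0.103  0.161]
 [-0.068 -0.103  0.16 ]
 [-0.069 -0.102  0.166]]
17.0 [ 3.79924865  1.66511035 -4.60912422] [ 0.54945969 -0.00306533  0.18496482]
```

View pics/ajar.png

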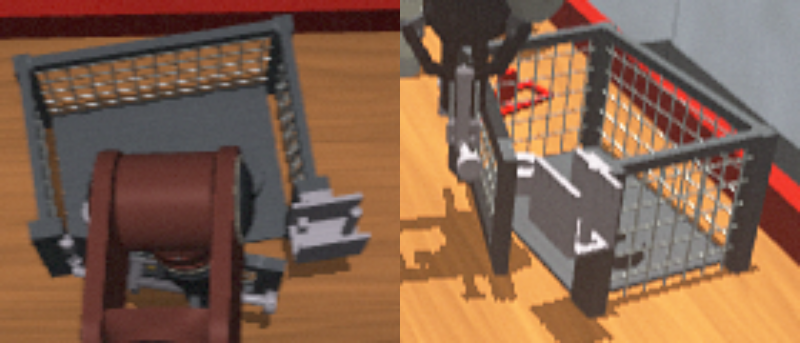

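The right half of the picture shows the gate ajar with its edge at about (505,190) and the knob in the gripper. Both views put the latch edge's inner corner at cage (-67, -104) mm, which matches 0.34 rad or about 8 cm. Handing in.

```bash
python3 -c "
from station import ctrl
print(ctrl.finish_job())"
```

```text
the job is handed in; nothing more can be done
None
```

The locking plate lies flat in the tray, the bolt is drawn about 45 mm out of the keeper, and the arm is gripping the knob and holding the gate about 8 cm open; the job was handed in at about 17 s, with no verdict returned.

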